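Bring the free column port into use

TASK

Bring the free port on the sloping white console into use: push the loose cartridge sleeve (the 60 mm white tube standing on the bench) fully home over the one bare spigot, and slide the black selector grip along its track until its pointer is in line with that same port. Either may be done first; leave both released, and leave the other things on the bench where they are.

Things in the scene. Friction and masses are not known exactly. Their poses are not given: they have to be found in the camera images.
- console: White console, red side cheeks, fixed, 251 deep x 384 wide x 168 mm high, its high back to the robot. Origin: centre of its underside; x from its low front to its back, so about world -x. Its face slopes at 28 degrees: outward normal (-0.469, 0, 0.883) in its frame, through (-0.110, y, 0.050) and (0.102, y, 0.163) m. A track along y crosses its low part, a row of three ports its high part.
- port_a: A port already in use: it carries a fitted cartridge (white tube, black plug on top, 33 mm wide, standing 78 mm square off the face), fixed. Origin: where its axis meets the face. The three ports stand at console y -40, 40 and 120 mm; which one is bare is drawn anew each time.
- port_b: The other port in use, the same as port_a.
- selector (a joint): Travel of the selector grip along its track, m: 0 to 0.28, growing towards the console's +y; 0 is at console y = -140 mm, so its console y is the value minus 0.140. It moves against about 1.5 N and stays where it is left.
- selector_grip (a point): Centre of the top of the black selector grip, 45 mm off the face. The grip is 26 mm (up the slope) x 16 mm (along the track) x 36 mm tall, standing square to the face (28 degrees from vertical, leaning to the console's low front edge) on an aluminium foot 36 x 30 mm, 9 mm high. Axes: x up the slope, y along the track, z out of the face.
- selector_pointer (a point): Tip of the small aluminium pointer on the selector's foot, 42 mm up the slope from the grip's centre. It is in line with a port when both have the same console y.
- port_free: The bare port, fixed on the console's face. Origin: centre of the port where it meets the face; x and y as the console's, z vertical.
- spigot: Bare steel spigot of the free port, 16.5 mm in diameter, 50 mm long, its last 12 mm tapering to 7 mm. Origin: centre of its seat, the top of a collar 38 mm wide standing 8 mm off the face; z along the spigot, out of the face (28 degrees from vertical, leaning to the console's low front edge, its -x).
- spigot_tip (a point): Centre of the spigot's tip, 50 mm along its axis from the seat.
- spigot_home (a point): Point on the spigot's axis 30 mm from the seat: the sleeve's middle lies here when it is fully home.
- sleeve: Loose cartridge sleeve, a white rigid tube with steel end bands, the same either way up: 33 mm outside, bore 20 mm right through, 60 mm long, about 60 g. Starts standing upright on the bench on the robot's right. Origin: centre of one end; z along the tube.
- sleeve_mid (a point): Middle of the sleeve, 30 mm from either end, on its axis.
- bottle: Capped clear bottle, 70 mm wide, 150 mm tall, loose, to be left alone. Origin: centre of underside.
- jar: Small amber jar, 48 mm wide, 60 mm tall, loose, to be left alone. Origin: centre of underside.
- spare_collar: Short steel collar, 36 mm outside, 24 mm bore, 16 mm tall, loose, not the sleeve, to be left alone. Origin: centre of underside.
- beaker: Clear plastic beaker, 100 mm wide, 130 mm tall, loose, to be left alone. Origin: centre of underside.
- wrench: Steel wrench lying on the left of the console, loose, to be left alone. Origin: under its middle.
- dish: White ceramic dish, 90 mm wide, 25 mm tall, loose, to be left alone. Origin: centre of underside.
Not all that is in view belongs to the job. Leave any blue look-alike of the sleeve alone.

How it is judged:
By the outcome, as a careful person would: the job done as asked, in the order asked, and still so for the second after the job is handed in, with the robot touching nothing.
It also fails if it takes over 64 s, if anything falls off the work surface, if the arm or the gripper's body presses on something with over 40 N, if the wrist force passes 120 N, or if a joint passes its speed limit or range.

ROBOT

A 7-joint arm with a two-finger parallel gripper is mounted at the origin on the work surface. World frame = base frame: x ahead of the robot, y to its left, z up, the work surface at z = 0. Lengths are in m, angles in degrees, forces in N, time in s.
With the tool pointing down it reaches from about 0.425 to 0.875 m from the base axis. Payload 4.7 kg.
Tool frame: the origin (TCP) lies at the very end of the fingers, on their centre line; the grasp point (between the pads) lies 19 mm behind it; z points along the fingers, y is the line along which they close (so a half turn about z gives the same grasp; the last joint's range is limited). The gripper opens to 87 mm and grips with 3 to 60 N. Pads are 19 mm wide; open, the fingers measure 117 mm over their backs; the gripper's body (75 mm by 190 mm) begins 51 mm behind the grasp point.
Start: joints at [-75.797, 18.392, -4.016, 83.108, 1.295, 78.541, -3.26], TCP at [0.151, 0.632, 0.223] pointing down, gripper open.
Joint ranges: [-163.93, 163.93], [-17.29, 119.83], [-79.2, 71.16], [3.27, 140.29], [-89.18, 269.18], [5.43, 117.66], [-154.24, 154.24]. Speed limits (degrees/s): [147.25, 147.25, 180, 180, 180, 180, 180].

INTERFACE

Orientations are given as [roll, pitch, yaw] about the fixed x, y, z axes, in that order (R = Rz(yaw) Ry(pitch) Rx(roll)).
In Python, from cell import get_obs, cams, ticket, finder gives the robot as it stands.
- The arm moves only by the shell command python3 -m creep 'ROWS' [FORCE]. ROWS is text: rows parted by semicolons, each of 5 numbers parted by spaces: the shift along the world's x, y, z in m, then the turn about the world's z in degrees, then the finger opening in m, from 0 to 0.087. A call has 1 to 8 rows; each row shifts and turns the commanded pose from where the row before left it; what a row does not reach is not made up. A row lasts 1/8 s, in which the tool goes at most 62.5 mm and 10.7 degrees, less where a joint would pass 70% of its speed; a pose out of reach is approached as far as the arm can. A call with a gripper value outside its range is refused whole. The fingers move at their own pace and stop on an object; FORCE is the grip in N (left out, the last holds). Time passes only in rows, so rows that do not move let the fingers close. It gives the time, the measured TCP pose, the force, the opening and the grip force at its end, in the units of the state.
- get_obs(): the state, without advancing time (a new reading comes with each control period).
- cams.read_camera(name): name is "scene" or "top"; returns the picture (384x512x3 uint8, red, green, blue); there is no depth.
- cams.calibration(name): a dict with "fx", "fy", "cx", "cy" (pixels), "k1" (the pictures are not rectified: a ray, as slopes to the right and down, at radius r is drawn at 1 + k1 r^2 times it, then the intrinsics apply), "extrinsics" (4x4, takes a point from world to camera coordinates). Camera axes: x right, y down, z forward; pixel columns grow to the right and rows downward; lengths in m; the calibration is good to about 2 mm. A picture is of the moment at which its call begins. calibration takes no time and is no camera call.
- ticket.sign_off(): hands the job in; it is judged then, once.
Trained networks look in the newest picture that a camera, given by its name, has taken for a name from the list of things; names that differ only in an ending like _2 or _b are one class to them, and where a whole thing is asked for, a point or a joint stands for the part that bears it (a point fixed in the world has none). Each returns a list of dicts, best first, with "p" (0 to 1); they miss things now and then, are a little off and sometimes report something else, mostly with a low value. They report only what shows in the picture. A call takes as long as a camera call. They do not tell look-alikes from the thing itself.
- finder.masks_of(name, camera): "mask" (384x512 bool, what is visible of it) and "xy" ([column, row] in pixels, amid what is visible of it).
- finder.tip_of(name, camera): "xy" ([column, row] in pixels: a listed point, or the origin of a listed thing).
The state is a dict: "time_s": time; "qpos": joint angles; "joint_velocities": joint speeds; "effort": joint torques, N m; "tool_pos": TCP position; "tool_rot": TCP orientation; "force": force on the tool from outside, world axes, zero at the start; "wrist_torque": the same for the moment, N m; "grip_width": finger opening in m; "grasp_force": force on a finger pad.
Only numpy, scipy, OpenCV 4.12 (cv2) and the standard library are available. Lean on these libraries where they do the work, as an engineer would, in place of code of your own. Each camera call takes 0.05 s, during which the arm holds its last target. There are 200 camera calls.

## Working session

There is one attempt and no reset: what is moved stays moved. The work goes in short steps, Python scripts to look and compute and a shell command to move; the robot and the scene stay as the last step left them, time stands still between calls to the robot, and variables do not carry over. Pictures are saved under pics/ and viewed, at most 10 in all, crops included, and the job is handed in when it is done.

```bash
ls; mkdir -p pics; python3 - <<'E'
from cell import get_obs,cams,ticket,finder
import cv2,numpy as np
o=get_obs();print(o['time_s'],o['tool_pos'],o['tool_rot'],o['grip_width'])
ims=[]
for c in ['scene','top']:
    im=cams.read_camera(c);cv2.imwrite(f'pics/{c}0.png',im[:,:,::-1])
    k=cams.calibration(c);print(c,{a:(np.round(b,3).tolist()) for a,b in k.items()})
    for n in ['sleeve','spigot_tip','spigot','port_free','selector_grip','selector_pointer','sleeve_mid','console','port_a']:
        print(n,[(round(d['p'],2),np.round(d['xy'],1).tolist()) for d in finder.tip_of(n,c)[:4]])
E
```

```text
pics
0.0 [0.15051968 0.63175398 0.22146176] [-1.79889962e+02  6.86319794e-03  1.66605833e+02] 0.08725476498302692
scene {'fx': 352.514, 'fy': 352.514, 'cx': 257.86, 'cy': 190.355, 'k1': -0.018, 'extrinsics': [[0.426, 0.905, 0.002, -0.211], [0.637, -0.299, -0.71, -0.262], [-0.642, 0.304, -0.704, 1.417], [0.0, 0.0, 0.0, 1.0]]}
sleeve [(0.71, [144.3, 224.0]), (0.57, [139.6, 243.3]), (0.56, [108.3, 246.1]), (0.53, [122.4, 260.6])]
spigot_tip [(0.72, [279.5, 171.2])]
spigot [(0.64, [273.8, 176.7]), (0.59, [140.8, 244.4])]
port_free [(0.44, [272.5, 179.8])]
selector_grip [(0.56, [337.8, 190.1])]
selector_pointer [(0.63, [324.1, 184.1]), (0.55, [336.3, 191.6]), (0.47, [358.1, 161.5])]
sleeve_mid [(0.78, [141.5, 238.6]), (0.62, [107.6, 238.3]), (0.54, [117.6, 257.1])]
console [(0.59, [289.1, 213.1])]
port_a [(0.77, [297.7, 167.7]), (0.52, [247.8, 186.9]), (0.26, [272.6, 178.3])]
top {'fx': 406.219, 'fy': 406.219, 'cx': 256.142, 'cy': 181.12, 'k1': -0.014, 'extrinsics': [[0.029, -1.0, -0.004, -0.019], [-0.99, -0.028, -0.136, 0.589], [0.135, 0.008, -0.991, 1.297], [0.0, 0.0, 0.0, 1.0]]}
sleeve [(0.61, [359.6, 220.4]), (0.53, [377.0, 207.9]), (0.51, [383.3, 232.0]), (0.47, [358.7, 236.9])]
spigot_tip [(0.63, [238.8, 197.3]), (0.6, [238.5, 192.4])]
spigot [(0.63, [239.6, 199.6]), (0.33, [122.8, 168.6])]
port_free [(0.65, [243.9, 201.3]), (0.24, [362.9, 220.0])]
selector_grip [(0.69, [198.1, 160.5]), (0.46, [240.2, 191.2])]
selector_pointer [(0.46, [196.9, 176.7])]
sleeve_mid [(0.63, [379.0, 204.2]), (0.59, [357.9, 237.1]), (0.44, [363.0, 219.0]), (0.44, [385.4, 230.8])]
console [(0.68, [230.5, 189.2])]
port_a [(0.82, [268.2, 201.7])]
```

```bash
python3 - <<'E'
import cv2,numpy as np
s=cv2.imread('pics/scene0.png');t=cv2.imread('pics/top0.png')
cv2.imwrite('pics/s_v.png',cv2.resize(s,(800,600),interpolation=cv2.INTER_CUBIC))
cv2.imwrite('pics/t_v.png',cv2.resize(t,(800,600),interpolation=cv2.INTER_CUBIC))
E
```

```text
(no output)
```

View pics/s_v.png

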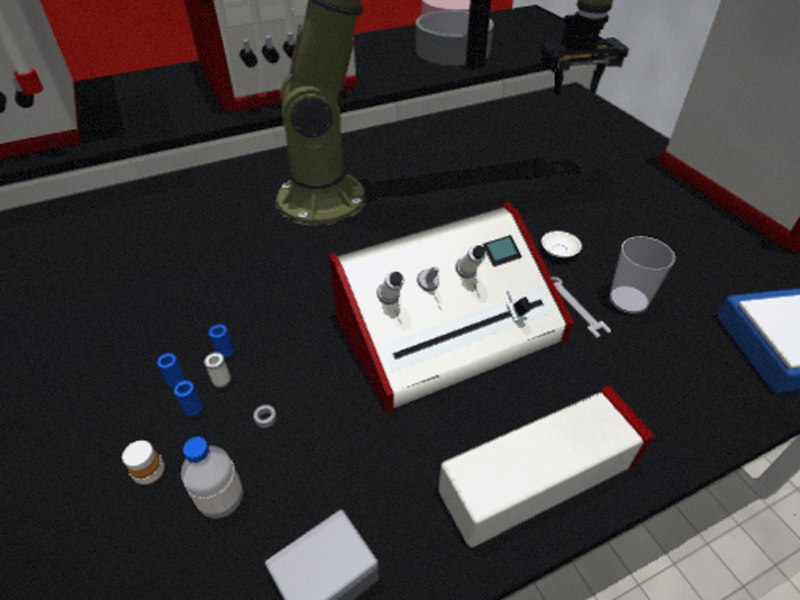

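View pics/t_v.png

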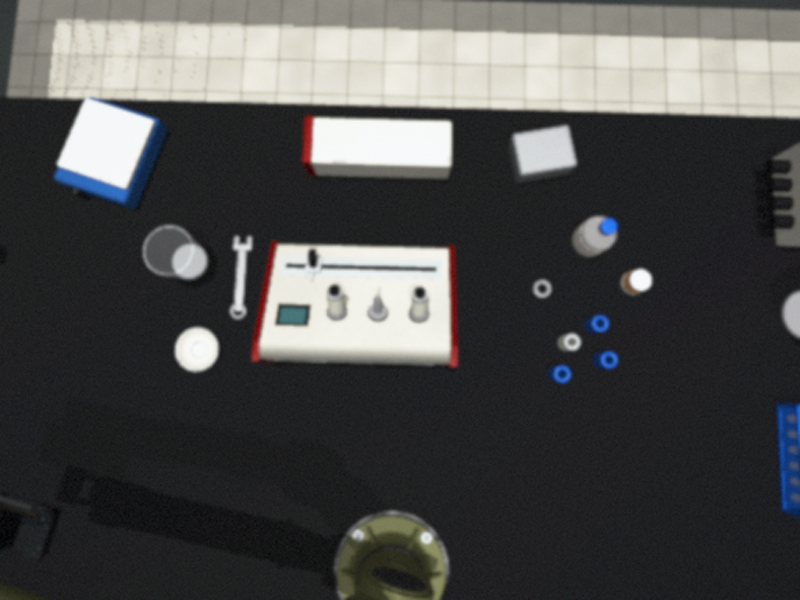

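The scene view (800 px wide) shows the white sleeve at (217,370), blue look-alikes at (220,340), (170,370) and (187,397), and the steel collar at (265,415). The bare spigot is the middle port at (429,278). In the top view the sleeve is at (570,342), the spigot at (378,303) and the selector grip at (313,257). The white 60 mm tube is the sleeve. I'll confirm that in an enlarged composite and measure.

```bash
cat > h.py <<'E'
import numpy as np,cv2
from cell import cams,finder,get_obs
K={c:cams.calibration(c) for c in('scene','top')}
def proj(c,P):
    k=K[c];E=np.array(k['extrinsics']);q=E[:3,:3]@np.asarray(P,float)+E[:3,3];s=q[:2]/q[2]
    s=s*(1+k['k1']*(s@s));return np.array([k['fx']*s[0]+k['cx'],k['fy']*s[1]+k['cy']])
from scipy.optimize import least_squares
def tri(a,b,z=None):
    f=lambda P:np.r_[(proj('scene',P)-a) if a is not None else [],(proj('top',P)-b) if b is not None else [],[] if z is None else [(P[2]-z)*1e4]]
    r=least_squares(f,[.6,0,.1]);return r.x,np.sqrt(np.mean(r.fun**2))
E
python3 - <<'E'
from h import *
s=cv2.imread('pics/scene0.png');t=cv2.imread('pics/top0.png')
def crop(im,x,y,w,h): return cv2.resize(im[y:y+h,x:x+w],(400,300),interpolation=cv2.INTER_CUBIC)
C=np.vstack([np.hstack([crop(s,220,140,100,75),crop(s,95,195,100,75)]),np.hstack([crop(t,190,150,100,75),crop(t,325,180,100,75)])])
cv2.imwrite('pics/comp.png',C)
for n,a,b in [('spigot_tip',(279.5,171.2),(238.6,194)),('port_free',(272.5,179.8),(243.9,201.3)),('spigot',(273.8,176.7),(239.6,199.6)),('console',(289.1,213.1),(230.5,189.2)),('ptr',(324.1,184.1),(196.9,176.7)),('grip',(337.8,190.1),(198.1,160.5)),('sleeve?',(138.5,238),(363,219.5)),('porta(120)',(247.8,186.9),(268.2,201.7))]:
    P,e=tri(a,b);print(n,P.round(4),round(e,2))
for c in K:
  for n in ['sleeve','console','port_a','spigot','jar','spare_collar','bottle','selector_grip']:
    print(c,n,[(round(d['p'],2),np.round(d['xy'],1).tolist(),[int(v) for v in cv2.boundingRect(d['mask'].astype(np.uint8))]) for d in finder.masks_of(n,c)[:4]])
E
```

```text
spigot_tip [0.5322 0.0481 0.163 ] 0.12
port_free [0.5152 0.0347 0.1212] 0.51
spigot [0.5168 0.0428 0.1319] 0.67
console [0.5615 0.079  0.0042] 1.01
ptr [0.5845 0.1765 0.1076] 1.57
grip [0.6359 0.1781 0.1278] 0.1
sleeve? [ 0.4737 -0.3601  0.0188] 0.31
porta(120) [ 0.5151 -0.0412  0.1242] 0.15
scene sleeve [(0.77, [120.1, 255.3], [111, 244, 19, 23]), (0.71, [140.8, 238.7], [131, 226, 17, 22]), (0.66, [106.9, 236.2], [101, 227, 18, 21]), (0.54, [141.6, 216.5], [134, 208, 16, 21])]
scene console [(0.56, [286.8, 196.2], [210, 130, 157, 134]), (0.44, [169.4, 263.7], [163, 260, 14, 13])]
scene port_a [(0.78, [250.9, 183.5], [241, 173, 18, 22]), (0.61, [299.6, 164.4], [291, 157, 19, 21])]
scene spigot []
scene jar [(0.69, [91.4, 297.6], [78, 282, 27, 28])]
scene spare_collar [(0.46, [277.0, 177.5], [268, 171, 14, 14]), (0.41, [169.9, 264.8], [163, 260, 14, 14])]
scene bottle [(0.88, [131.7, 307.3], [116, 280, 40, 51])]
scene selector_grip [(0.52, [330.5, 195.5], [325, 190, 14, 16])]
top sleeve [(0.73, [268.3, 197.4], [263, 184, 12, 22]), (0.64, [358.0, 236.0], [351, 235, 14, 10]), (0.57, [216.7, 194.4], [209, 183, 14, 23]), (0.51, [389.2, 233.3], [380, 226, 14, 10])]
top console [(0.66, [223.9, 195.0], [161, 155, 132, 80])]
top port_a [(0.57, [270.9, 197.2], [262, 184, 13, 23]), (0.54, [213.7, 191.8], [209, 183, 13, 22])]
top spigot [(0.57, [240.0, 196.0], [236, 190, 12, 15]), (0.22, [243.6, 201.0], [236, 190, 13, 16])]
top jar [(0.73, [405.0, 177.6], [397, 174, 18, 14])]
top spare_collar [(0.4, [349.7, 181.8], [342, 181, 11, 9])]
top bottle [(0.95, [382.1, 148.9], [367, 139, 27, 26]), (0.16, [240.1, 198.2], [235, 189, 13, 17])]
top selector_grip [(0.53, [198.9, 169.9], [196, 159, 10, 22])]
```

View pics/comp.png

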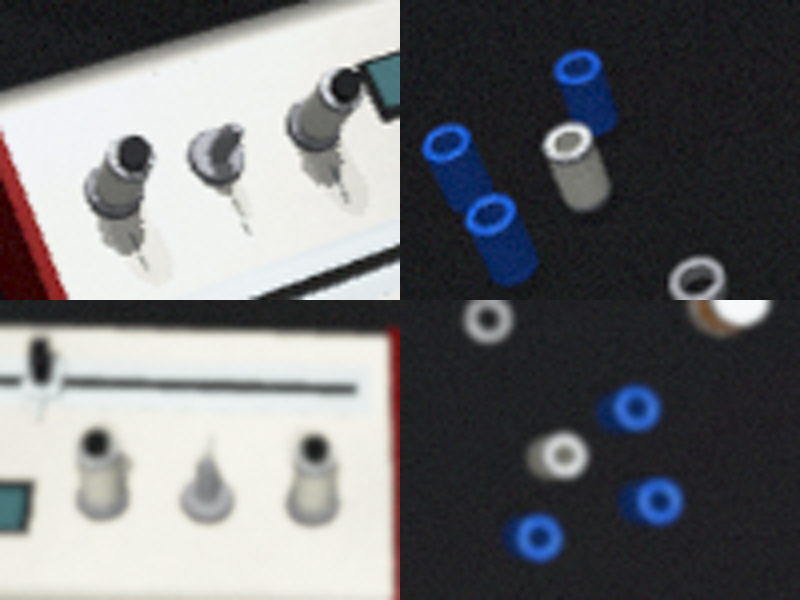

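The composite confirms that the white tube, scene pixel (137,230) and top pixel (366,218), is the only one that isn't blue. The bare spigot is the middle port, between two black-plugged cartridges. Next I fit the console pose.

```bash
cat > fit.py <<'E'
from h import *
s=cv2.imread('pics/scene0.png');t=cv2.imread('pics/top0.png')
def blob(im,x,y,r=6,dark=True,th=70):
    g=im.astype(float).max(2);ys,xs=np.mgrid[y-r:y+r+1,x-r:x+r+1];w=np.clip(th-g[y-r:y+r+1,x-r:x+r+1],0,None)
    return np.array([(w*xs).sum(),(w*ys).sum()])/w.sum()
L={'scene':[(253,178),(306,161)],'top':[(269,187),(214,185)]}
pl={c:[blob(im,*q) for q in L[c]] for c,im in(('scene',s),('top',t))}
print(pl)
n=np.array([-.469,0,.883])
def face(x,y): return np.array([x,y,.050+(x+.110)*(.113/.212)])
def W(p,P):
    c,si=np.cos(p[2]),np.sin(p[2]);return np.array([p[0]-c*P[0]+si*P[1],p[1]-si*P[0]-c*P[1],P[2]])
yp=[.12,-.04]
def res(p):
    r=[]
    for c in pl:
        for q,y in zip(pl[c],yp): r.append(proj(c,W(p,face(p[3],y)+.078*n))-q)
    r.append(proj('scene',W(p,face(p[3],.04)+.058*n))-(279.1,171.6))
    r.append(proj('top',W(p,face(p[3],.04)+.008*n))-(241.6,199.3))
    g=W(p,face(p[4],p[5])+.045*n);r+= [proj('scene',g)-(337.8,190.1),proj('top',g)-(198.9,160.8)]
    r.append(proj('scene',W(p,face(p[4],p[5])+.045*n))*0)
    return np.concatenate(r)
R=least_squares(res,[.56,.07,0,.05,-.05,-.1],loss='soft_l1')
p=R.x
if __name__=='__main__':
    print(p.round(4),'yaw',np.degrees(p[2]),'selector',p[5]+.14,R.fun.round(1)); print(res(p).round(1).tolist())
    ax=W(p,n)-W(p,np.zeros(3));print('axis',ax.round(3),'ydir',(W(p,[0,1,0])-W(p,[0,0,0])).round(4))
    for k,d in('seat',.008),('home',.038),('tip',.058):print(k,W(p,face(p[3],.04)+d*n).round(4))
    print('grip',W(p,face(p[4],p[5])+.045*n).round(4),'target',W(p,face(p[4],.04)+.045*n).round(4))
    P,e=tri((136.6,230.1),(365.6,218.4));print('sleeve top',P.round(4),e); P,e=tri((136.6,230.1),(365.6,218.4),.06);print(P.round(4),e)
    I=t.copy()
    for im,c in((s,'scene'),(t,'top')):
        o=im.copy();o=cv2.resize(o,None,fx=4,fy=4,interpolation=cv2.INTER_CUBIC)
        pts=[W(p,q) for q in([-.11,.192,.05],[-.11,-.192,.05],[.102,.192,.163],[.102,-.192,.163],[.1255,.192,0])]
        pts+=[W(p,face(p[3],.04)+d*n) for d in(.008,.058)]+[W(p,face(p[3],y)+.078*n) for y in yp]+[W(p,face(p[4],p[5])+.045*n),W(p,face(p[4],-.14)),W(p,face(p[4],.14))]+[P]
        for q in pts:
            u=proj(c,q);cv2.drawMarker(o,tuple(int(round(v*4+1.5)) for v in u),(0,255,0),0,14,1)
        x0,y0,w,h=(200,120,180,155) if c=='scene' else (150,145,160,100)
        cv2.imwrite(f'pics/ov_{c}.png',cv2.resize(o[y0*4:(y0+h)*4,x0*4:(x0+w)*4],(400*2,600) if 0 else (w*4,min(h*4,600))))
E
python3 fit.py
```

```text
{'scene': [array([252.91872428, 178.56378601]), array([307.02748414, 160.61892178])], 'top': [array([268.32444444, 186.88444444]), array([213.52310924, 185.48319328])]}
[ 0.5445  0.0798 -0.0086  0.0274 -0.0663 -0.1022] yaw -0.4935611004940449 selector 0.03783453522682158 [ 0.4 -1.4 -0.3  0.   0.2 -0.2  0.1 -0.8 -0.3 -0.1 -0.1 -0.4 -0.4  2.7
 -1.   1.6  0.   0. ]
[0.4, -1.4, -0.3, 0.0, 0.2, -0.2, 0.1, -0.8, -0.3, -0.1, -0.1, -0.4, -0.4, 2.7, -1.0, 1.6, 0.0, 0.0]
axis [ 0.469 -0.004  0.883] ydir [-0.0086 -1.      0.    ]
seat [0.5205 0.04   0.1303]
home [0.5346 0.0399 0.1568]
tip [0.5439 0.0398 0.1744]
grip [0.6327 0.1812 0.113 ] target [0.6315 0.039  0.113 ]
sleeve top [ 0.4759 -0.3579  0.0554] 0.07875095262779382
[ 0.4776 -0.3573  0.06  ] 0.427893752124026
```

View pics/ov_top.png

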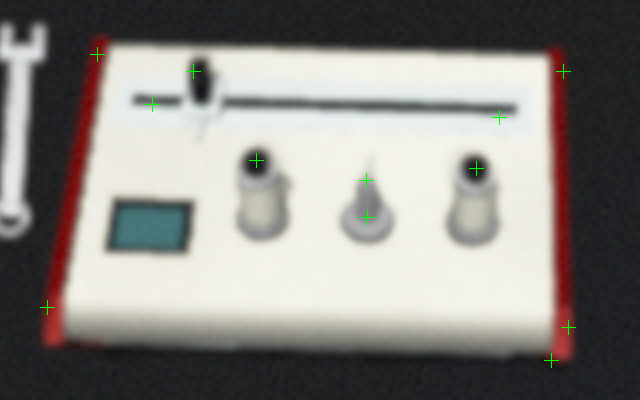

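View pics/ov_scene.png

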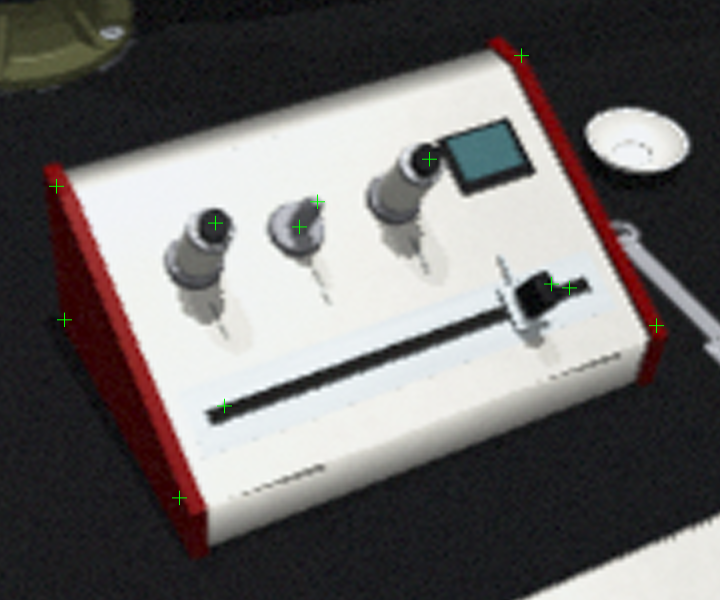

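```bash
cat > fit2.py <<'E'
import fit; from fit import *
S=lambda x,y:np.array([200+(x-1.5)/4,120+(y-1.5)/4]); T=lambda x,y:np.array([150+(x-1.5)/4,145+(y-1.5)/4])
def feats(p):
    x,st,s,a=p[3:7]; F=face
    return [('scene',F(x,.12)+.078*n,pl['scene'][0]),('scene',F(x,-.04)+.078*n,S(427,158)),('top',F(x,.12)+.078*n,pl['top'][0]),('top',F(x,-.04)+.078*n,pl['top'][1]),
    ('scene',F(x,.04)+.058*n,S(317,201)),('top',F(x,.04)+.008*n,T(367,214)),('scene',F(x,.04)+.008*n,S(298,228)),
    ('top',F(st,-a),T(135,100)),('top',F(st,a),T(516,108)),('scene',F(st,a),S(211,416)),('scene',F(st,-a),S(588,285)),
    ('scene',[-.1255,.192,0],S(192,554)),('scene',[-.1255,-.192,0],S(645,384)),('scene',[.1255,.192,0],S(62,320)),
    ('top',[.1255,.192,.168],T(572,358)),('top',[.1255,-.192,.168],T(44,346)),('top',[-.1255,.192,.042],T(556,48)),('top',[-.1255,-.192,.042],T(98,38)),
    ('scene',F(st,s)+.045*n,S(543,278)),('top',F(st,s)+.045*n,T(200,66))]
def r2(p): return np.concatenate([proj(c,W(p,P))-q for c,P,q in feats(p)])
R=least_squares(r2,[.55,.08,0.02,.03,-.06,-.1,.15],loss='soft_l1');p=R.x
if __name__=='__main__':
    print(p.round(4),'yaw',np.degrees(p[2]))
    for (c,P,q),e in zip(feats(p),r2(p).reshape(-1,2)):print(c,np.round(P,3),e.round(1))
    ax=W(p,n)-W(p,np.zeros(3));print('axis',ax.round(3),'ydir',(W(p,[0,1,0])-W(p,[0,0,0])).round(4))
    for k,d in('seat',.008),('home',.038),('tip',.058):print(k,W(p,face(p[3],.04)+d*n).round(4))
    print('grip',W(p,face(p[4],p[5])+.045*n).round(4),'target',W(p,face(p[4],.04)+.045*n).round(4))
    for b,q in [('b1',(637,409)),('b2',(659,501)),('b3',(539,538)),('w',(564,455))]:
        print(b,tri(None,np.array([325+(q[0]-401.5)/4,180+(q[1]-301.5)/4]),.06)[0].round(3))
E
python3 fit2.py
```

```text
{'scene': [array([252.91872428, 178.56378601]), array([307.02748414, 160.61892178])], 'top': [array([268.32444444, 186.88444444]), array([213.52310924, 185.48319328])]}
[ 0.5428  0.0804  0.0055  0.0283 -0.0673 -0.0955  0.1534] yaw 0.3147639574780717
scene [-0.008  0.12   0.193] [ 0.5 -1.9]
scene [-0.008 -0.04   0.193] [0.  0.6]
top [-0.008  0.12   0.193] [-0.   0.2]
top [-0.008 -0.04   0.193] [-0.2  0.3]
scene [0.001 0.04  0.175] [-0.2  1. ]
top [0.025 0.04  0.131] [-0.   1.5]
scene [0.025 0.04  0.131] [0.  0.9]
top [-0.067 -0.153  0.073] [-0.4  1.8]
top [-0.067  0.153  0.073] [-0.5  2. ]
scene [-0.067  0.153  0.073] [-0.6  2.8]
scene [-0.067 -0.153  0.073] [-1.  1.]
scene [-0.126  0.192  0.   ] [0.6 5.3]
scene [-0.126 -0.192  0.   ] [2.2 1.5]
scene [0.126 0.192 0.   ] [0.2 2.8]
top [0.126 0.192 0.168] [-0.8 -0.1]
top [ 0.126 -0.192  0.168] [ 0.1 -0.2]
top [-0.126  0.192  0.042] [1.  1.3]
top [-0.126 -0.192  0.042] [-0.2  1.2]
scene [-0.088 -0.096  0.113] [0.1 3.8]
top [-0.088 -0.096  0.113] [-0.3  2. ]
axis [0.469 0.003 0.883] ydir [ 0.0055 -1.      0.    ]
seat [0.5184 0.0403 0.1308]
home [0.5325 0.0404 0.1573]
tip [0.5418 0.0404 0.1749]
grip [0.6306 0.1765 0.1125] target [0.6314 0.0409 0.1125]
b1 [ 0.514 -0.415  0.06 ]
b2 [ 0.441 -0.432  0.06 ]
b3 [ 0.409 -0.336  0.06 ]
w [ 0.476 -0.356  0.06 ]
```

The scene overlay had been squeezed from 620 to 600 rows, so I correct those readings and refit.

```bash
sed -i 's|^S=.*; T=|S=lambda x,y:np.array([200+(x-1.5)/4,120+(y*620/600-1.5)/4]); T=|' fit2.py; python3 fit2.py
```

```text
{'scene': [array([252.91872428, 178.56378601]), array([307.02748414, 160.61892178])], 'top': [array([268.32444444, 186.88444444]), array([213.52310924, 185.48319328])]}
[ 0.5436  0.0796  0.0032  0.0268 -0.0703 -0.0957  0.1535] yaw 0.1845865999874625
scene [-0.01   0.12   0.192] [ 0.6 -1. ]
scene [-0.01  -0.04   0.192] [0.2 0.1]
top [-0.01   0.12   0.192] [ 0.3 -0.5]
top [-0.01  -0.04   0.192] [ 0.1 -0.5]
scene [-0.     0.04   0.174] [-0.1  0.1]
top [0.023 0.04  0.13 ] [0.2 0.7]
scene [0.023 0.04  0.13 ] [ 0.2 -0.2]
top [-0.07  -0.153  0.071] [-0.   0.6]
top [-0.07   0.153  0.071] [-0.2  1. ]
scene [-0.07   0.153  0.071] [-0.4  0.7]
scene [-0.07  -0.153  0.071] [-0.6  0. ]
scene [-0.126  0.192  0.   ] [0.2 0.9]
scene [-0.126 -0.192  0.   ] [ 2.1 -1.3]
scene [0.126 0.192 0.   ] [0.1 0.3]
top [0.126 0.192 0.168] [-0.6 -0.2]
top [ 0.126 -0.192  0.168] [ 0.3 -0.6]
top [-0.126  0.192  0.042] [1.3 1.2]
top [-0.126 -0.192  0.042] [0.1 0.8]
scene [-0.091 -0.096  0.111] [0.6 2.9]
top [-0.091 -0.096  0.111] [0.1 0.9]
axis [0.469 0.002 0.883] ydir [ 0.0032 -1.      0.    ]
seat [0.5207 0.0396 0.13  ]
home [0.5348 0.0396 0.1565]
tip [0.5442 0.0396 0.1741]
grip [0.6346 0.1756 0.1109] target [0.6351 0.0399 0.1109]
b1 [ 0.514 -0.415  0.06 ]
b2 [ 0.441 -0.432  0.06 ]
b3 [ 0.409 -0.336  0.06 ]
w [ 0.476 -0.356  0.06 ]
```

```bash
python3 -m creep '0.03 -0.0285 0 6.7 0.06; 0.03 -0.0285 0 6.7 0.06; 0.03 -0.0285 0 0 0.06; 0.03 -0.0285 0 0 0.06; 0.03 -0.0285 0 0 0.06; 0.03 -0.0285 0 0 0.06; 0.03 -0.0285 0 0 0.06; 0.03 -0.0285 0 0 0.06' 20
python3 -m creep '0.03 -0.0285 0 0 0.05; 0.03 -0.0285 0 0 0.05; 0.03 -0.0285 0 0 0.05; 0.03 -0.0285 0 0 0.05; 0.03 -0.0285 0 0 0.05; 0.03 -0.0285 0 0 0.05; 0.03 -0.0285 0 0 0.05; 0.024 -0.0285 0 0 0.05'
```

```text
time_s: 2.8
tool_pos: [0.3915, 0.4034, 0.2229]
tool_rot: [180.0, 0.0, -180.0]
force: [0.4, 0.5, 0.1]
grip_width: 0.0596
grasp_force: 0.0
time_s: 3.8
tool_pos: [0.6257, 0.1753, 0.2226]
tool_rot: [180.0, 0.0, -180.0]
force: [0.5, 0.4, -0.4]
grip_width: 0.0501
grasp_force: 0.0
```

```bash
python3 -m creep '0 0 -0.04 0 0.05; 0 0 -0.04 0 0.05; 0 0 -0.03 0 0.05; 0 0 -0.019 0 0.05; 0 0 0 0 0.05; 0 0 0 0 0.01; 0 0 0 0 0.01; 0 0 0 0 0.01' 15
```

```text
time_s: 4.8
tool_pos: [0.6252, 0.1765, 0.0946]
tool_rot: [180.0, 0.1, -180.0]
force: [0.7, -1.1, 0.5]
grip_width: 0.028
grasp_force: 0.0
```

```bash
python3 -m creep '0 0 0 0 0.01; 0 0 0 0 0.01; 0 0 0 0 0.01; 0 0 0 0 0.01'; python3 - <<'E'
from fit2 import *
im=cams.read_camera('scene');cv2.imwrite('pics/g1.png',cv2.resize(im[120:220,240:400,::-1],(800,500),interpolation=cv2.INTER_CUBIC))
E
```

```text
time_s: 5.3
tool_pos: [0.6248, 0.1766, 0.094]
tool_rot: [180.0, 0.0, -180.0]
force: [0.4, 0.1, 2.7]
grip_width: 0.016
grasp_force: 15.0
{'scene': [array([252.91872428, 178.56378601]), array([307.02748414, 160.61892178])], 'top': [array([268.32444444, 186.88444444]), array([213.52310924, 185.48319328])]}
```

View pics/g1.png

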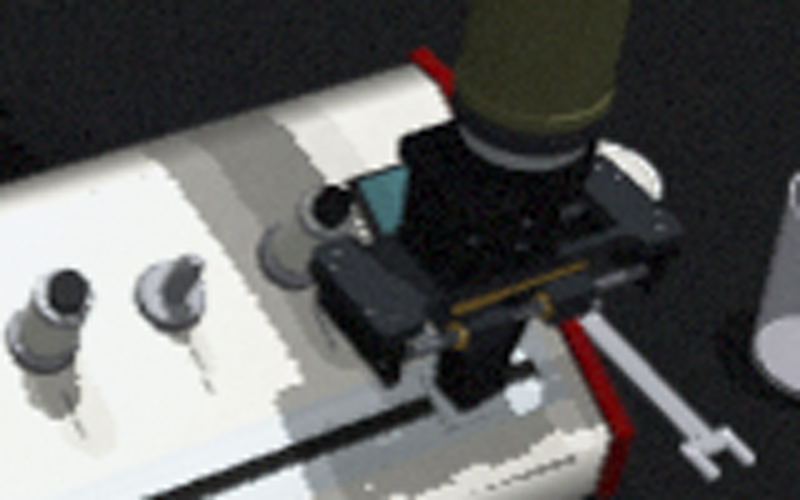

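The picture shows the fingers closed on the grip at about (480,370), with a reported width of 16 mm, clear of the cartridge at (320,230). Next I slide it.

```bash
python3 -m creep '0 -0.02 0 0 0.01; 0 -0.02 0 0 0.01; 0 -0.02 0 0 0.01; 0 -0.02 0 0 0.01; 0 -0.02 0 0 0.01; 0 -0.02 0 0 0.01; 0.0005 -0.0166 0 0 0.01; 0 0 0 0 0.01'; python3 -m creep '0 0 0 0 0.01;0 0 0 0 0.01'
```

```text
time_s: 6.35
tool_pos: [0.6252, 0.0355, 0.0939]
tool_rot: [-179.9, 0.0, 179.8]
force: [1.1, -2.3, 6.9]
grip_width: 0.0159
grasp_force: 15.0
time_s: 6.6
tool_pos: [0.6252, 0.0368, 0.094]
tool_rot: [-179.9, 0.0, 179.9]
force: [-0.2, -0.6, 6.1]
grip_width: 0.0158
grasp_force: 15.0
```

```bash
python3 -m creep '0 0.0025 0 0 0.01;0 0 0 0 0.01;0 0 0 0 0.01'; python3 -m creep '0 0 0 0 0.03; 0 0 0 0 0.045;0 0 0 0 0.05;0 0 0 0 0.05;0 0 0.02 0 0.05;0 0 0.04 0 0.05;0 0 0.04 0 0.05;0 0 0.04 0 0.05'; python3 -m creep '-0.05 -0.05 0 0 0.06;-0.04 -0.05 0 0 0.06;-0.04 -0.05 0 0 0.06;-0.02 -0.05 0 0 0.06;0 -0.05 0 0 0.06;0 -0.05 0 0 0.06;0 -0.05 0 0 0.06;0 -0.046 0 0 0.06'; python3 - <<'E'
from h import *
ims={}
for c,(x,y,w,h) in {'scene':(230,140,120,90),'top':(190,140,120,90)}.items():
    im=cams.read_camera(c);cv2.imwrite(f'pics/{c}1.png',im[:,:,::-1]);ims[c]=cv2.resize(im[y:y+h,x:x+w,::-1],(400,300),interpolation=cv2.INTER_CUBIC)
    for n in('selector_pointer','selector_grip','spigot_tip'):print(c,n,[(round(d['p'],2),np.round(d['xy'],1).tolist()) for d in finder.tip_of(n,c)[:2]])
cv2.imwrite('pics/v2.png',np.hstack([ims['scene'],ims['top']]))
E
```

```text
time_s: 6.98
tool_pos: [0.6252, 0.0397, 0.094]
tool_rot: [-179.9, 0.0, 179.9]
force: [0.7, -0.7, 6.6]
grip_width: 0.0158
grasp_force: 15.0
time_s: 7.98
tool_pos: [0.6253, 0.0421, 0.2367]
tool_rot: [180.0, 0.1, 180.0]
force: [1.0, 0.0, -0.1]
grip_width: 0.05
grasp_force: 0.0
time_s: 8.98
tool_pos: [0.4829, -0.3475, 0.2355]
tool_rot: [-180.0, 0.1, -180.0]
force: [-0.1, 0.2, 0.5]
grip_width: 0.0597
grasp_force: 0.0
scene selector_pointer [(0.6, [283.2, 201.4]), (0.34, [293.3, 210.7])]
scene selector_grip [(0.6, [290.2, 210.2])]
scene spigot_tip [(0.67, [280.6, 170.4])]
top selector_pointer [(0.51, [243.1, 180.2])]
top selector_grip [(0.62, [242.5, 161.7]), (0.27, [156.4, 177.1])]
top spigot_tip [(0.68, [237.2, 190.8])]
```

View pics/v2.png

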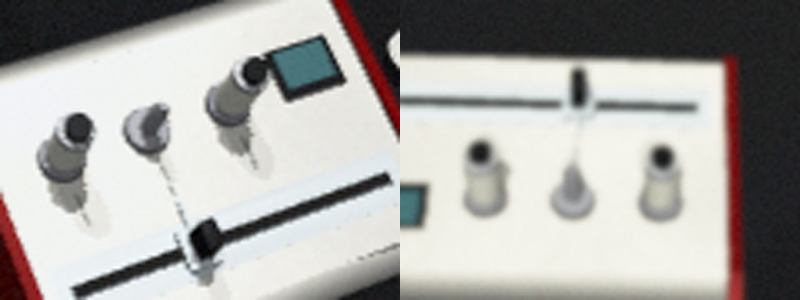

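```bash
python3 - <<'E'
from fit2 import *
s=cv2.imread('pics/scene1.png');t=cv2.imread('pics/top1.png')
print(get_obs()['tool_pos'])
# top: column of grip above foot & scene line; compare s values
b=blob(t,190+53,140+27,r=7,th=60); 
ys,xs=np.mgrid[157:173,236:251]; g=t[157:173,236:251].max(2).astype(float)
w=np.clip(80-g,0,None)*(np.abs(ys-170.5)>2)*(ys>159)*(ys<169)*(np.abs(xs-243)<4);
q=np.array([(w*xs).sum(),(w*ys).sum()])/w.sum();print('top blob',q)
for off in(.027,.035,.045):
  for y in(.035,.04,.045):print(off,y,proj('top',W(p,face(p[4],y)+off*n)).round(2),proj('scene',W(p,face(p[4],y)+off*n)).round(2))
for y in(.035,.04,.045):print('ptr',y,proj('top',W(p,face(p[4]+.037,y)+.009*n)).round(2),proj('scene',W(p,face(p[4]+.037,y)+.009*n)).round(2))
for c,im in(('top',t),('scene',s)):
    print(c,'tracks old plug blobs', [blob(im,*qq).round(1).tolist() for qq in L[c]],[proj(c,W(p,face(p[3],y)+.078*n)).round(1).tolist() for y in yp])
E
```

```text
{'scene': [array([252.91872428, 178.56378601]), array([307.02748414, 160.61892178])], 'top': [array([268.32444444, 186.88444444]), array([213.52310924, 185.48319328])]}
[ 0.48364127 -0.34388917  0.23405251]
top blob [243.11018364 165.35893155]
0.027 0.035 [241.5  166.55] [293.3  211.04]
0.027 0.04 [243.08 166.59] [291.7  211.63]
0.027 0.045 [244.66 166.63] [290.09 212.21]
0.035 0.035 [241.45 164.99] [294.18 210.23]
0.035 0.04 [243.03 165.03] [292.56 210.82]
0.035 0.045 [244.62 165.07] [290.95 211.41]
0.045 0.035 [241.38 163.03] [295.29 209.19]
0.045 0.04 [242.98 163.07] [293.66 209.79]
0.045 0.045 [244.57 163.1 ] [292.03 210.38]
ptr 0.035 [241.01 180.58] [285.4 199.2]
ptr 0.04 [242.6  180.61] [283.83 199.75]
ptr 0.045 [244.19 180.65] [282.26 200.31]
top tracks old plug blobs [[268.3, 186.9], [213.5, 185.5]] [[268.6, 186.4], [213.7, 185.0]]
scene tracks old plug blobs [[252.9, 178.6], [307.1, 160.6]] [[253.5, 177.5], [306.6, 160.6]]
```

The top-view grip blob (243.1) matches console y ≈ 40 mm, and in the picture the pointer meets the dashed line of the bare port at about (165,170). The selector is aligned. Next is the sleeve.

```bash
python3 -m creep '-0.007 -0.013 -0.03 0 0.06; 0 0 -0.05 0 0.06; 0 0 0 0 0.06;0 0 0 0 0.06'
```

```text
time_s: 9.88
tool_pos: [0.477, -0.3583, 0.1553]
tool_rot: [-180.0, 0.1, -179.9]
force: [1.2, -0.3, -0.4]
grip_width: 0.0598
grasp_force: 0.0
```

```bash
python3 -m creep '0 0 -0.04 0 0.06; 0 0 -0.04 0 0.06; 0 0 -0.03 0 0.06; 0 0 -0.02 0 0.06; 0 0 0 0 0.06; 0 0 0 0 0.02; 0 0 0 0 0.02; 0 0 0 0 0.02' 8;python3 -m creep '0 0 0 0 0.02;0 0 0 0 0.02;0 0 0 0 0.02;0 0 0 0 0.02;0 0 0 0 0.02'
```

```text
time_s: 10.88
tool_pos: [0.4764, -0.3589, 0.0245]
tool_rot: [-180.0, 0.1, -180.0]
force: [-0.0, 0.2, -0.0]
grip_width: 0.0379
grasp_force: 0.0
time_s: 11.5
tool_pos: [0.4761, -0.3586, 0.0241]
tool_rot: [180.0, 0.0, -180.0]
force: [-0.4, 0.9, 5.8]
grip_width: 0.0306
grasp_force: 8.0
```

```bash
python3 - <<'E'
from h import *
im=cams.read_camera('scene');cv2.imwrite('pics/scene2.png',im[:,:,::-1])
t=cams.read_camera('top')
a=cv2.resize(im[180:280,90:190,::-1],(400,400),interpolation=cv2.INTER_CUBIC);b=cv2.resize(t[170:270,315:415,::-1],(400,400),interpolation=cv2.INTER_CUBIC)
cv2.imwrite('pics/v3.png',np.hstack([a,b]));print(get_obs()['tool_pos'],get_obs()['grip_width'])
E
```

```text
[ 0.47611627 -0.35860807  0.02405689] 0.030816299626003366
```

View pics/v3.png

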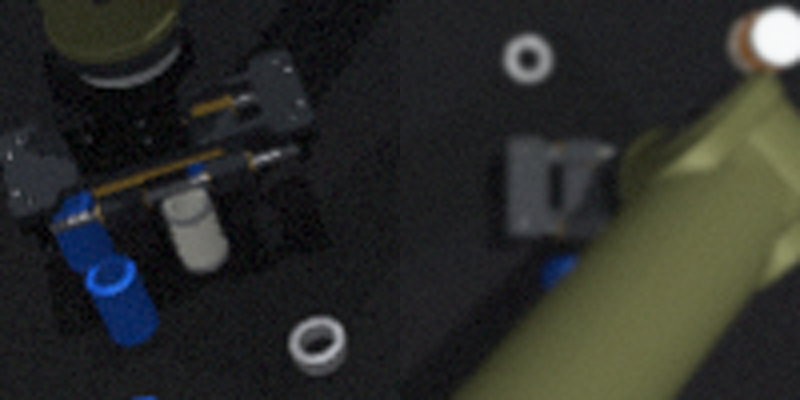

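The picture shows the sleeve at (195,230), upright between the fingers with the blue ones undisturbed. Next I lift and check it.

```bash
python3 -m creep '0 0 0.01 0 0.02;0 0 0.02 0 0.02;0 0 0.04 0 0.02;0 0 0.04 0 0.02;0 0 0.04 0 0.02;0 0 0.04 0 0.02;0 0 0.04 0 0.02;0 0 0 0 0.02';python3 -m creep '0.01 0.045 0 0 0.02;0.01 0.045 0 0 0.02;0.01 0.045 0 0 0.02;0.01 0.045 0 0 0.02;0.01 0.04 0 0 0.02;0 0.03 0 0 0.02;0 0 0 0 0.02;0 0 0 0 0.02'; python3 - <<'E'
from h import *
o=get_obs();print(o['tool_pos'])
im=cams.read_camera('scene');t=cams.read_camera('top')
u=proj('scene',o['tool_pos']).astype(int);v=proj('top',o['tool_pos']).astype(int);print(u,v)
f=lambda i,q:cv2.resize(i[max(q[1]-40,0):q[1]+40,q[0]-40:q[0]+40,::-1],(400,400),interpolation=cv2.INTER_CUBIC)
cv2.imwrite('pics/v4.png',np.hstack([f(im,u),f(t,v)]))
E
```

```text
time_s: 12.6
tool_pos: [0.477, -0.3604, 0.2584]
tool_rot: [-179.8, 0.4, 180.0]
force: [0.2, 0.0, -1.8]
grip_width: 0.0309
grasp_force: 8.0
time_s: 13.6
tool_pos: [0.5253, -0.1097, 0.2533]
tool_rot: [-180.0, -0.0, 179.9]
force: [-0.4, 0.1, -0.1]
grip_width: 0.0305
grasp_force: 8.0
[ 0.52530918 -0.10970481  0.25334726]
[222 160] [294 194]
```

View pics/v4.png

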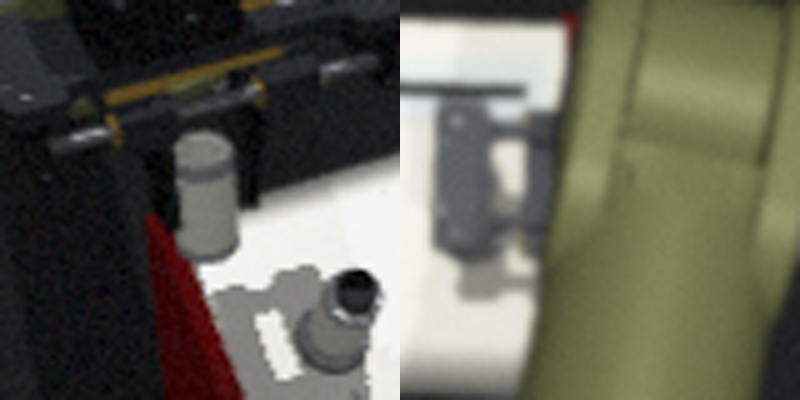

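```bash
python3 - <<'E'
from h import *
for dx in(0,.008,.016):print(dx,[proj('scene',[.5253+dx,-.1097,z]).round(1).tolist() for z in(.229,.289)])
for n in('sleeve','sleeve_mid'):print([(round(d['p'],2),np.round(d['xy'],1).tolist()) for d in finder.tip_of(n,'scene')[:6]])
print([(round(d['p'],2),np.round(d['xy'],1).tolist(),[int(v) for v in cv2.boundingRect(d['mask'].astype(np.uint8))]) for d in finder.masks_of('sleeve','scene')[:6]])
E
```

```text
0 [[223.6, 167.6], [221.9, 148.7]]
0.008 [[224.7, 169.5], [223.1, 150.5]]
0.016 [[225.9, 171.5], [224.3, 152.5]]
[(0.78, [120.8, 261.3]), (0.75, [145.8, 224.6]), (0.65, [110.3, 243.2]), (0.53, [223.0, 167.4])]
[(0.79, [121.0, 256.4]), (0.61, [109.3, 237.5]), (0.53, [224.0, 162.5]), (0.49, [141.2, 218.6]), (0.46, [283.5, 199.6]), (0.25, [140.5, 317.9])]
[(0.81, [108.1, 239.6], [101, 227, 17, 22]), (0.79, [221.4, 161.5], [217, 146, 13, 27]), (0.74, [121.6, 254.7], [112, 244, 17, 23]), (0.66, [143.1, 217.9], [134, 208, 16, 22])]
```

The picture shows the sleeve upright at (207,195), and its lower end (223,168 in full-frame pixels) matches a centred grasp. Next I go over the spigot.

```bash
python3 -m creep '0.005 0.03 0 0 0.02;0.005 0.04 0 0 0.02;0.005 0.04 0 0 0.02;0 0.039 0 0 0.02;0 0 0 0 0.02;0 0 0 0 0.02;0 0 -0.02 0 0.02;0 0 -0.02 0 0.02';python3 -m creep '0 0 0 0 0.02;0 0 0 0 0.02'; python3 - <<'E'
from h import *
im=cams.read_camera('scene');cv2.imwrite('pics/scene3.png',im[:,:,::-1]);o=get_obs();print(o['tool_pos'],o['force'])
print([(round(d['p'],2),np.round(d['xy'],1).tolist(),[int(v) for v in cv2.boundingRect(d['mask'].astype(np.uint8))]) for d in finder.masks_of('sleeve','scene')[:6]])
print([(round(d['p'],2),np.round(d['xy'],1).tolist()) for d in finder.tip_of('spigot_tip','scene')])
E
```

```text
time_s: 14.85
tool_pos: [0.5412, 0.0383, 0.2134]
tool_rot: [-180.0, 0.1, 179.8]
force: [-0.4, -0.1, -0.8]
grip_width: 0.0308
grasp_force: 8.0
time_s: 15.1
tool_pos: [0.5413, 0.0394, 0.2145]
tool_rot: [180.0, 0.1, 179.9]
force: [-0.1, 0.4, -0.0]
grip_width: 0.0307
grasp_force: 8.0
[0.54148317 0.03972827 0.21470007] [ 0.45315507 -0.17836356 -0.64277132]
[(0.82, [117.9, 256.2], [112, 244, 18, 23]), (0.76, [106.5, 238.5], [101, 226, 18, 23]), (0.67, [141.2, 217.4], [134, 208, 16, 21]), (0.56, [277.4, 159.9], [273, 147, 12, 25]), (0.51, [358.3, 155.4], [347, 148, 25, 17])]
[(0.5, [280.1, 168.7])]
```

```bash
python3 -m creep '-0.0015 0 -0.009 0 0.02;0 0 -0.008 0 0.02;0 0 -0.004 0 0.02;0 0 -0.003 0 0.02;0 0 0 0 0.02;0 0 0 0 0.02'
```

```text
time_s: 16.0
tool_pos: [0.5393, 0.0405, 0.1897]
tool_rot: [180.0, -0.0, -180.0]
force: [-0.2, -0.1, -1.0]
grip_width: 0.0309
grasp_force: 8.0
```

```bash
python3 -m creep '0 0 -0.002 0 0.02;0.003 0 -0.0005 0 0.02;0.003 0 -0.0005 0 0.02;0.002 0 -0.0005 0 0.02;0 0 0 0 0.02' 6;python3 -m creep '0.003 0 -0.0005 0 0.02;0.003 0 -0.001 0 0.02;0 0 0 0 0.02'
```

```text
time_s: 16.62
tool_pos: [0.5475, 0.0404, 0.1859]
tool_rot: [-180.0, -0.0, -180.0]
force: [-1.6, -0.5, -1.0]
grip_width: 0.0303
grasp_force: 6.0
time_s: 17.0
tool_pos: [0.5537, 0.0404, 0.1845]
tool_rot: [-180.0, 0.0, -180.0]
force: [-1.3, 0.3, 0.2]
grip_width: 0.0307
grasp_force: 6.0
```

```bash
python3 -m creep '0.003 0 0 0 0.02;0.0035 0 0 0 0.02;0 0 0 0 0.02;0 0 0 0 0.02'; python3 - <<'E'
from h import *
im=cams.read_camera('scene');cv2.imwrite('pics/scene4.png',im[:,:,::-1])
for d in finder.masks_of('sleeve','scene')[:6]:
    x,y=d['xy']
    if 250<x<310 and 140<y<200:
        ys,xs=np.nonzero(d['mask']);(v,e)=np.linalg.eigh(np.cov(xs,ys))[::1];print(d['p'],x,y,'axis',e[:,1],cv2.boundingRect(d['mask'].astype(np.uint8)))
P=np.array([.56,.04,.19])
for a in((0,0,1),(.469,0,.883)):
    q=proj('scene',P+.03*np.array(a))-proj('scene',P-.03*np.array(a));print(a,q/np.linalg.norm(q))
E
```

```text
time_s: 17.5
tool_pos: [0.5603, 0.0404, 0.1847]
tool_rot: [180.0, 0.1, -180.0]
force: [-0.7, -1.0, -0.6]
grip_width: 0.0308
grasp_force: 6.0
0.55 282.3 170.6 axis [-0.27259063  0.96213011] (279, 162, 10, 17)
(0, 0, 1) [ 0.06612394 -0.99781142]
(0.469, 0, 0.883) [ 0.57123345 -0.82078764]
```

```bash
python3 -m creep '-0.001 0 -0.002 0 0.02;-0.001 0 -0.002 0 0.02;-0.001 0 -0.002 0 0.02;0 0 0 0 0.02'; python3 -m creep '-0.001 0 -0.002 0 0.02;-0.001 0 -0.002 0 0.02;0 0 0 0 0.02'
```

```text
time_s: 18.1
tool_pos: [0.5565, 0.0404, 0.1783]
tool_rot: [180.0, -0.0, -180.0]
force: [-2.3, -0.4, -1.6]
grip_width: 0.0306
grasp_force: 6.0
time_s: 18.48
tool_pos: [0.5546, 0.0404, 0.1743]
tool_rot: [180.0, -0.0, -180.0]
force: [-1.6, 0.0, 0.1]
grip_width: 0.0308
grasp_force: 6.0
```

```bash
python3 -m creep '-0.0015 0 -0.003 0 0.02;-0.0015 0 -0.003 0 0.02;-0.0015 0 -0.003 0 0.02;0 0 0 0 0.02'; python3 -m creep '-0.0015 0 -0.003 0 0.02;-0.0015 0 -0.003 0 0.02;-0.0015 0 -0.003 0 0.02;0 0 0 0 0.02'
```

```text
time_s: 18.98
tool_pos: [0.5498, 0.0404, 0.1651]
tool_rot: [-180.0, -0.1, -180.0]
force: [-1.8, -0.4, -0.4]
grip_width: 0.0307
grasp_force: 6.0
time_s: 19.48
tool_pos: [0.547, 0.0404, 0.1576]
tool_rot: [180.0, 0.2, -180.0]
force: [-1.2, -0.0, 4.9]
grip_width: 0.0308
grasp_force: 6.0
```

```bash
python3 -m creep '-0.001 0 -0.002 0 0.02;-0.001 0 -0.002 0 0.02;-0.0005 0 -0.001 0 0.02;0 0 0 0 0.02' 8; python3 - <<'E'
from h import *
im=cams.read_camera('scene')
t=cams.read_camera('top')
for c in('scene','top'):
  for d in finder.masks_of('sleeve',c)[:6]:print(c,round(d['p'],2),d['xy'],cv2.boundingRect(d['mask'].astype(np.uint8)))
E
```

```text
time_s: 19.98
tool_pos: [0.5451, 0.0403, 0.1537]
tool_rot: [180.0, 0.3, 180.0]
force: [-2.6, -0.2, 9.2]
grip_width: 0.0307
grasp_force: 8.0
scene 0.7 [106.8, 237.2] (101, 227, 17, 21)
scene 0.62 [143.7, 218.8] (134, 208, 16, 21)
scene 0.52 [280.9, 174.3] (276, 167, 10, 15)
scene 0.52 [120.1, 252.7] (112, 244, 17, 22)
top 0.6 [358.2, 237.0] (351, 234, 14, 11)
```

```bash
python3 -m creep '0 0 0 0 0.04;0 0 0 0 0.05;0 0 0 0 0.05;0 0 0 0 0.05;0 0 0.01 0 0.05;0 0 0.03 0 0.05;0 0 0.04 0 0.05;0 0 0.04 0 0.05'; python3 -m creep '-0.03 0 0.02 0 0.03;-0.05 -0.05 0 0 0.01;0 -0.06 0 0 0;0 -0.06 0 0 0;0 -0.06 0 0 0;0 0 0 0 0'; python3 - <<'E'
from fit2 import *
print(get_obs()['tool_pos'],get_obs()['grip_width'])
im=cams.read_camera('scene');t=cams.read_camera('top')
cv2.imwrite('pics/scene5.png',im[:,:,::-1]);cv2.imwrite('pics/top5.png',t[:,:,::-1])
for c in('scene','top'):
  for nm in('sleeve','port_a'):
    for d in finder.masks_of(nm,c)[:6]:print(c,nm,round(d['p'],2),d['xy'],cv2.boundingRect(d['mask'].astype(np.uint8)))
  print([ (d,proj(c,W(p,face(p[3],.04)+d*n)).round(1).tolist()) for d in(.008,.038,.068,.078)])
a=cv2.resize(im[140:215,220:320,::-1],(400,300),interpolation=cv2.INTER_CUBIC);b=cv2.resize(t[150:225,190:290,::-1],(400,300),interpolation=cv2.INTER_CUBIC)
cv2.imwrite('pics/v5.png',np.hstack([a,b]))
E
```

```text
time_s: 21.18
tool_pos: [0.5433, 0.0403, 0.2735]
tool_rot: [180.0, 0.0, 180.0]
force: [1.3, -0.5, -0.4]
grip_width: 0.0498
grasp_force: 0.0
time_s: 21.92
tool_pos: [0.4678, -0.1897, 0.2927]
tool_rot: [-179.9, 0.1, 179.4]
force: [0.4, 0.6, -0.1]
grip_width: 0.0021
grasp_force: 0.0
{'scene': [array([252.91872428, 178.56378601]), array([307.02748414, 160.61892178])], 'top': [array([268.32444444, 186.88444444]), array([213.52310924, 185.48319328])]}
[ 0.46779784 -0.18971672  0.29272201] 0.002121044580520271
scene sleeve 0.86 [119.4, 253.4] (111, 244, 19, 23)
scene sleeve 0.64 [107.3, 238.6] (101, 227, 18, 22)
scene sleeve 0.61 [277.3, 172.6] (269, 166, 17, 17)
scene sleeve 0.48 [143.4, 216.2] (134, 208, 15, 20)
scene port_a 0.74 [299.0, 165.1] (291, 157, 19, 21)
scene port_a 0.54 [250.7, 183.9] (241, 174, 18, 21)
[(0.008, [274.3, 178.3]), (0.038, [277.0, 174.4]), (0.068, [279.8, 170.3]), (0.078, [280.8, 168.8])]
top sleeve 0.58 [243.6, 194.1] (236, 183, 12, 21)
top sleeve 0.55 [388.0, 236.0] (383, 226, 11, 10)
top sleeve 0.49 [224.6, 196.0] (161, 156, 132, 79)
top port_a 0.7 [215.7, 196.6] (209, 183, 13, 23)
top port_a 0.65 [267.9, 196.7] (262, 185, 13, 22)
[(0.008, [241.6, 198.9]), (0.038, [241.4, 193.4]), (0.068, [241.2, 187.6]), (0.078, [241.1, 185.7])]
```

```bash
python3 -m creep '0.02 0.05 0 0 0;0.02 0.06 0 0 0;0.02 0.06 0 0 0;0.02 0.06 -0.02 0 0;0 0 -0.03 0 0;0 0 -0.03 0 0;0 0 0 0 0;0 0 0 0 0' 20
```

```text
time_s: 23.22
tool_pos: [0.548, 0.0419, 0.214]
tool_rot: [180.0, 0.1, -179.9]
force: [0.3, 0.5, 1.1]
grip_width: 0.0005
grasp_force: 0.0
```

```bash
python3 -m creep '0 0 -0.006 0 0;0 0 -0.005 0 0;0 0 0 0 0;0 0 0 0 0'; python3 -m creep '0 0 -0.002 0 0;0 0 -0.002 0 0;0 0 0 0 0'; python3 -m creep '0 0 -0.002 0 0;0 0 0 0 0'
```

```text
time_s: 23.72
tool_pos: [0.5475, 0.0413, 0.2019]
tool_rot: [180.0, 0.0, 180.0]
force: [-0.1, 1.5, 0.2]
grip_width: 0.0004
grasp_force: 0.0
time_s: 24.1
tool_pos: [0.5474, 0.0413, 0.1975]
tool_rot: [-180.0, -0.0, -180.0]
force: [-1.0, 0.6, -0.3]
grip_width: 0.0004
grasp_force: 0.0
time_s: 24.35
tool_pos: [0.5475, 0.0413, 0.1956]
tool_rot: [180.0, -0.0, -180.0]
force: [0.6, -0.3, -0.7]
grip_width: 0.0003
grasp_force: 0.0
```

```bash
for i in 1; do python3 -m creep '0 0 -0.002 0 0;0 0 0 0 0'; done;  python3 -m creep '0 0 -0.002 0 0;0 0 0 0 0'; python3 -m creep '0 0 -0.002 0 0;0 0 0 0 0'
```

```text
time_s: 24.6
tool_pos: [0.548, 0.0414, 0.1948]
tool_rot: [180.0, 0.1, -180.0]
force: [-1.0, 0.0, 4.5]
grip_width: 0.0008
grasp_force: 2.3
time_s: 24.85
tool_pos: [0.5484, 0.0414, 0.1943]
tool_rot: [179.9, 0.1, -180.0]
force: [-2.6, -1.0, 10.7]
grip_width: 0.0007
grasp_force: 5.8
time_s: 25.1
tool_pos: [0.5486, 0.0414, 0.1939]
tool_rot: [179.9, 0.2, 180.0]
force: [-4.8, -1.0, 19.3]
grip_width: 0.0007
grasp_force: 9.5
```

```bash
python3 -m creep '0 0 0.03 0 0;0 0 0.04 0 0;-0.03 -0.02 0.03 0 0;-0.05 -0.05 0 0 0;0 -0.06 0 0 0;0 -0.06 0 0 0;0 -0.06 0 0 0;0 0 0 0 0'; python3 - <<'E'
from h import *
im=np.mean([cams.read_camera('scene') for _ in range(4)],0).astype(np.uint8);t=np.mean([cams.read_camera('top') for _ in range(4)],0).astype(np.uint8)
cv2.imwrite('pics/scene6.png',im[:,:,::-1]);cv2.imwrite('pics/top6.png',t[:,:,::-1])
a=cv2.resize(im[150:200,232:316,::-1],(672,400),interpolation=cv2.INTER_CUBIC);b=cv2.resize(t[178:210,200:284,::-1],(672,200)if 0 else (525,200),interpolation=cv2.INTER_CUBIC)
o=np.zeros((600,672,3),np.uint8);o[:400]=a;o[400:,:525]=b;cv2.imwrite('pics/v6.png',o)
E
```

```text
time_s: 26.1
tool_pos: [0.4717, -0.2087, 0.29]
tool_rot: [-179.9, 0.0, 179.4]
force: [0.5, 0.7, 0.7]
grip_width: 0.0005
grasp_force: 0.0
```

View pics/v6.png

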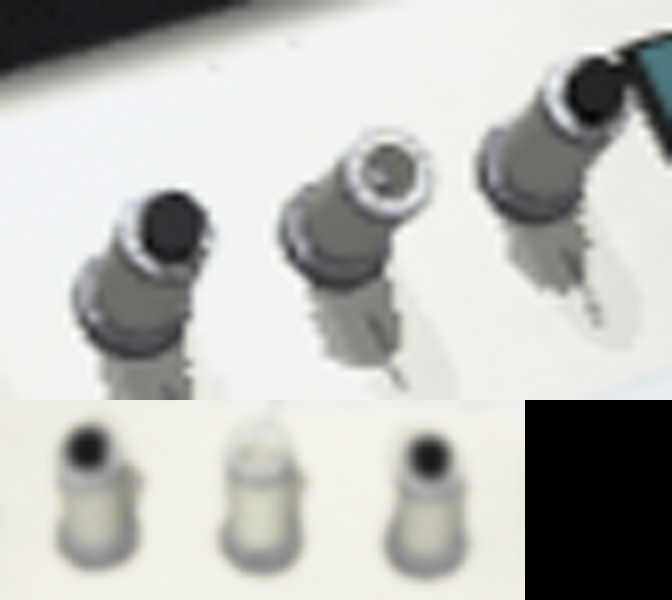

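The picture shows the sleeve on the spigot at (350,210), parallel to its neighbours and with no gap above the collar. Its rim centre, full-frame (280.1,171.4), matches the predicted home rim (279.8,170.3), and it didn't move under 19 N. I hand the job in.

```bash
python3 -c "
from cell import ticket
print(ticket.sign_off())"
```

```text
the job is handed in; nothing more can be done
None
```

The sleeve is pushed home on the bare middle spigot and the selector pointer is in line with that port to within about 1 mm. Both are released, and the job was handed in at about 27 s; the sign-off gave no verdict.

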